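# Click the slip-on handle onto the skillet

## Robot

A 6-joint arm with a two-finger parallel gripper is mounted at the origin on a cart in front of the work surface, level with it; the furniture and walls round the work are solid. World frame = base frame: x ahead of the robot, y to its left, z up, the work surface at z = 0. Lengths are in m, angles in rad, forces in N, time in s.
With the tool pointing down it reaches from about 0.275 to 0.85 m from the base axis. Payload 19 kg.
Tool frame: the origin (TCP) lies at the very end of the fingers, on their centre line; the grasp point (between the pads) lies 19 mm behind it (pinch_z is the z of the grasp point in the tool frame, in m); z points along the fingers, y is the line along which they close (so a half turn about z gives the same grasp; the last joint's range is limited). The gripper opens to 85 mm and grips with 20 to 120 N. Pads are 22 mm wide; open, the fingers measure 114 mm over their backs; the gripper's body (76 mm by 85 mm) begins 54 mm behind the grasp point. The pads swing forward as they close: fully open they stand 13 mm farther back than shut.
Start: joints at [1.197, 0.15, 1.437, -0, 1.554, -0.134], TCP at [0.137, 0.559, 0.231] pointing down, gripper open.
Joint ranges: [-2.8, 2.8], [-0.68, 2.1], [0.12, 2.68], [-1.39, 4.53], [0.16, 2.79], [-2.81, 2.81]. Speed limits (rad/s): [1.89, 1.89, 2.22, 3.01, 3.01, 3.01].

## Interface

Orientations are given as a unit quaternion [x, y, z, w].
In Python, from station import read_state, get_image, calibration, sign_off, pinch_z gives the robot as it stands. The module is installed in compiled form; this text tells all that it offers.
- The arm moves only by the tool servo_tool, never from a script. Its argument "steps" is a list that holds one entry, the list of rows, each a list of 4 numbers: the shift along the tool's x, y, z in cm, then the turn about the tool's z in degrees. In form: [[[dx, dy, dz, twist], ...]]. A call has 1 to 12 rows; each row shifts and turns the commanded pose from where the row before left it, along the tool's axes as they then stand; what a row does not reach is not made up. A row lasts 1/10 s, in which the tool goes at most 50 mm and 8.59 degrees, less where a joint would pass 70% of its speed; a pose out of reach is approached as far as the arm can. A call with a gripper value outside its range is refused whole. "gripper" is the finger opening in cm, from 0 to 8.54, set as the call begins (left out, the last holds). The fingers move at their own pace and stop on an object; "squeeze" is the grip in N (left out, the last holds). Time passes only in rows, so rows that do not move let the fingers close. It gives the time, the measured TCP pose, the force, the opening and the grip force at its end, in the units of the state.
- read_state(): the state, without advancing time (a new reading comes with each control period).
- get_image(name): name is "side" or "top"; returns the picture (480x640x3 uint8, red, green, blue); there is no depth.
- calibration(name): a dict with "fx", "fy", "cx", "cy" (pixels), "T" (4x4, takes a point from camera to world coordinates). Camera axes: x right, y up, looking along -z (the intrinsics and any distortion apply to the point x, -y, -z); pixel columns grow to the right and rows downward; lengths in m; the calibration is good to about 2 mm. A picture is of the moment at which its call begins. calibration takes no time and is no camera call.
- sign_off(): hands the job in; it is judged then, once.
The state is a dict: "time_s": time; "joint_pos": joint angles; "joint_vel": joint speeds; "tau": joint torques, N m; "tcp_pos": TCP position; "tcp_rot": TCP orientation; "force": force on the tool from outside, world axes, zero at the start; "moment": the same for the moment, N m; "width": finger opening in m; "grasp_force": force on a finger pad.
Only numpy, scipy, OpenCV 4.12 (cv2) and the standard library are available. Lean on these libraries where they do the work, as an engineer would, in place of code of your own. Each camera call takes 0.05 s, during which the arm holds its last target. There are 200 camera calls.

## Task

Put the loose handle back on the cast-iron skillet: slide its steel sleeve over the skillet's tongue, fully home against the collar, so that the spring button pops up through the hole. Then tug back on the handle firmly enough to feel the button catch, to be sure that it is locked, and let go. Go gently: do not shove or drag the skillet along the worktop, and leave the other things where they are.

Things in the scene. Friction and masses are not known exactly. Their poses are not given: they have to be found in the camera images.
- pan: Black cast-iron skillet, 212 mm across the rim, 52 mm high, about 2.6 kg, loose on the worktop (starts to slide at about 15 N). Origin: centre of its underside; z up; +x points out over the handle bracket, a boss on the wall ending in an upright steel collar plate (50 mm wide, 30 mm high, its face 122 mm from the origin), from which a flat steel tongue sticks out to x = 175 mm.
- pan_collar (a point): Point of the pan in the collar's outer face, at the tongue's mid height (122, 0, 36 mm in the pan's frame); axes as the pan's. It does not swing with the tongue. Two upright cheeks, 38 mm apart inside, spreading to about 47 mm at their ends, stand 16 mm out from the collar: the sleeve's mouth has to go in between them, square to the pan.
- tongue_rivet (a point): Point of the pan on the upright rivet (117, 0, 36 mm) that holds the tongue. Tongue: 20 mm wide, 10 mm thick, end 58 mm from the rivet, last 6 mm slimmer by 1 mm a side. It is loose: it may stand up to 0.14 rad left or right of the pan's x axis (end up to 8 mm off), which no listed pose shows. It stays as it is and swings when about 2 N press sideways on its end.
- lock_button (a joint): Brass spring button, 10 mm diameter, on top of the tongue 30 mm out from the collar. 0 m = up (5.7 mm proud of the tongue), grows to 0.006 m as it is pressed flush; the spring gives 1 N up, 3 N down. The sleeve's ramp lip presses it down by itself as the handle is pushed on (5 to 9 N of push with the friction). The button's solid is called lock_button_c0.
- handle: Loose pan handle, 0.18 kg, 206 mm long with its hanging eye, lying flat, hole up. Origin: under the mouth of its sleeve, on its underside; +x runs from mouth to free end, z up; fitted, its x is parallel to the pan's x. First 60 mm: steel sleeve, 29.4 mm wide outside, 22.4 x 11.6 mm inside, its axis 11.5 mm above the underside. From 69 to 184 mm: black grip, 28 mm wide (31 at its end), 24 mm high.
- handle_mouth (a point): Centre of the sleeve's mouth, on its axis (0, 0, 11.5 mm in the handle's frame); axes as the handle's. The mouth widens by 1 mm to each side (32 mm wide outside); above it a ramp lip rises 5 mm. Fully home it coincides with pan_collar (within about 2 mm sideways and in height).
- handle_hole (a point): Centre of the 15 mm hole in the sleeve's top, 29 mm from the mouth. With the mouth home on the collar the hole lies over the button and the handle has 3.5 mm of backward play before the button catches.
- handle_grip (a point): Point on the sleeve's axis 88 mm from the mouth, in the black grip, near the handle's centre of mass: a good place to grip across the 28 mm width from above.
- pepper_mill: Dark wooden pepper mill, 58 mm across, 170 mm high, a bystander. Origin: centre of its underside.
- garlic: Garlic bulb, 60 mm, a bystander. Origin: centre of its underside.
- lemon: Lemon, 83 mm long, a bystander. Origin: centre of its underside.
- wooden_spoon: Wooden spoon, 311 mm long, lying near the front edge, a bystander. Origin: its middle, on its underside.
There are look-alikes about, which are no part of the job. Of the things like the handle, leave any that is turquoise; of the rest the larger one is meant.

How it is judged:
On the way, in this order (a step that is already met when the one before it is completed fails the run):
1. the sleeve is on the tongue and holds the button down (value of joint lock_button above 0.0025 m and x of handle_mouth in the frame of pan_collar below 0.03 m and distance between handle_mouth and pan_collar below 0.034 m), for 0.05 s.
2. the handle is home against the collar (within 2 mm), the button up through the hole (value of joint lock_button below 0.0015 m and x of handle_mouth in the frame of pan_collar below 0.002 m and distance between handle_mouth and pan_collar below 0.007 m), for 0.2 s.
3. the handle is tugged back until the button catches, with more than 4 N, and holds (value of joint lock_button below 0.0015 m and x of handle_mouth in the frame of pan_collar between 0.0025 and 0.007 m and contact force between lock_button_c0 and handle above 4 N), for 0.1 s.
At the end, for the whole second after the job is handed in: The handle sits on the tongue with its mouth within 6 mm of the collar along the pan's axis (8 mm in all) and in line with the pan's axis within 0.12 rad, level within 0.12 rad; the button stands up through the hole (less than 1.5 mm pressed); the pan stands flat and pan and handle are at rest (value of joint lock_button below 0.0015 m and x of handle_mouth in the frame of pan_collar below 0.006 m and distance between handle_mouth and pan_collar below 0.008 m and angle between the x axis of handle and the x axis of pan, either way round below 0.12 rad and angle between handle's own z axis and vertical below 0.12 rad and angle between pan's own z axis and vertical below 0.03 rad and linear speed of each of handle, pan below 0.02 m/s); the robot touches nothing.
It fails at once if the skillet was shoved or dragged more than 30 mm (distance of pan from where it was at the start of the episode above 0.03 m).
It fails at once if the handle was forced against the skillet with more than 40 N (contact force between pan and handle above 40 N).
It fails at once if a bystander was moved more than 25 mm (distance of any of pepper_mill, garlic, lemon, wooden_spoon from where it was at the start of the episode above 0.025 m).
It also fails if it takes over 61 s, if anything falls off the work surface, if the arm or the gripper's body presses on something with over 40 N, if the wrist force passes 120 N, or if a joint passes its speed limit or range.

## Working session

There is one attempt and no reset: what is moved stays moved. The work goes in short steps, Python scripts to look and compute and a tool call to move; the robot and the scene stay as the last step left them, time stands still between calls to the robot, and variables do not carry over. Pictures are saved under pics/ and viewed, at most 10 in all, crops included, and the job is handed in when it is done.

Besides the shell and the picture viewer there is one more tool, called after ">>>" in YAML: its name, and indented under it one key for each argument. servo_tool: Moves the arm, as the interface text tells. Its arguments: {"type":"object","properties":{"steps":{"type":"array","items":{"type":"array","items":{"type":"array","items":{"type":"number"}}}},"gripper":{"type":"number"},"squeeze":{"type":"number"}},"required":["steps"]}

```bash
mkdir -p pics; python3 - <<'E'
from station import *
import cv2,numpy as np
for n in("top","side"):
    im=get_image(n); cv2.imwrite(f"pics/{n}0.png",im[:,:,::-1]); c=calibration(n); print(n,{k:(np.round(v,4).tolist()) for k,v in c.items()})
s=read_state();print({k:np.round(v,4).tolist() for k,v in s.items()},pinch_z)
E
```

```text
top {'fx': 565.8579, 'fy': 565.8579, 'cx': 324.3727, 'cy': 239.1289, 'T': [[-0.0891, 0.9756, -0.2004, 0.3002], [-0.996, -0.0878, 0.0151, -0.0507], [-0.0029, 0.201, 0.9796, 1.2355], [0.0, 0.0, 0.0, 1.0]]}
side {'fx': 585.414, 'fy': 585.414, 'cx': 320.9416, 'cy': 233.5641, 'T': [[0.7278, 0.5099, -0.4585, -0.2071], [-0.6857, 0.5477, -0.4794, -0.811], [0.0067, 0.6633, 0.7483, 1.2582], [0.0, 0.0, 0.0, 1.0]]}
{'time_s': 0.1, 'joint_pos': [1.197, 0.1509, 1.438, 0.0, 1.5538, -0.134], 'joint_vel': [-0.0001, -0.0017, -0.0015, -0.0012, 0.0011, 0.003], 'tau': [0.0036, -71.4373, -57.1792, -0.0003, 0.0072, -0.0001], 'tcp_pos': [0.1365, 0.5583, 0.2307], 'tcp_rot': [0.1196, 0.9928, -0.0005, -0.0001], 'force': [-0.1053, -0.0049, -0.4704], 'moment': [-0.0343, 0.0408, -0.0112], 'grasp_force': 0.0, 'width': 0.0852} -0.0187
```

View pics/top0.png

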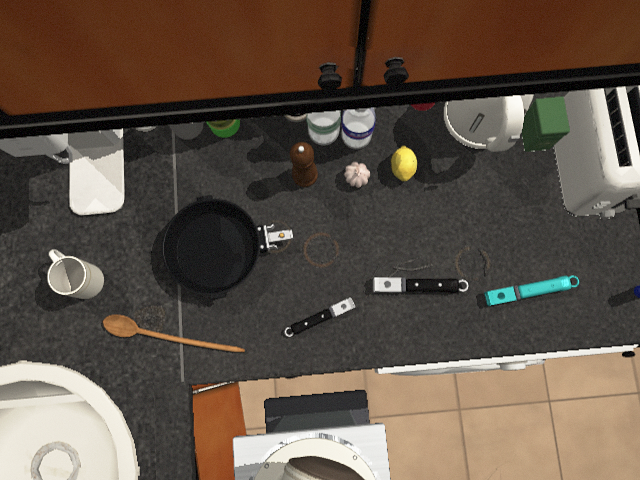

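View pics/side0.png

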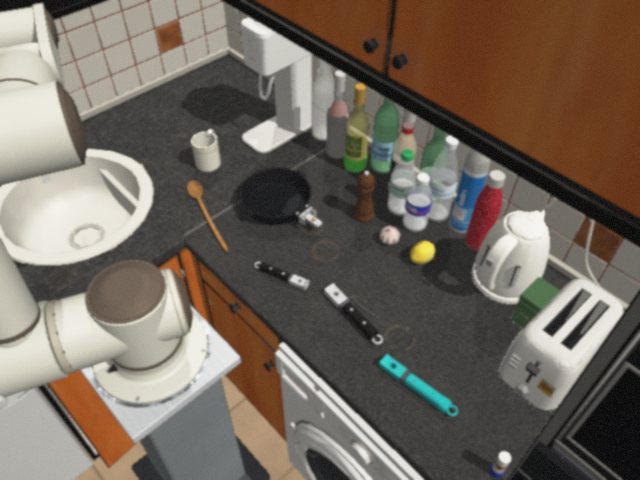

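The top view shows three handle-like things: black and larger at (420,286), black and smaller at (320,318), turquoise at (532,290). I choose (420,286). The pan is at (212,245) with its tongue near (280,236). Next is a close crop.

```bash
python3 - <<'E'
import cv2,numpy as np
im=cv2.imread("pics/top0.png")
a=cv2.resize(im[205:265,245:305],(400,400),interpolation=cv2.INTER_CUBIC)
b=cv2.resize(im[260:310,365:475],(800,364//1),interpolation=cv2.INTER_CUBIC)
b=cv2.resize(im[265:305,367:472],(787,300),interpolation=cv2.INTER_CUBIC)
c=cv2.resize(im[190:300,155:265],(387,300),interpolation=cv2.INTER_CUBIC)
a=cv2.resize(im[215:257,250:306],(400,300),interpolation=cv2.INTER_CUBIC)
out=np.zeros((600,800,3),np.uint8);out[:300,:400]=a;out[:300,400:787]=c;out[300:,:787]=b
cv2.imwrite("pics/crop0.png",out)
E
```

```text
(no output)
```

View pics/crop0.png

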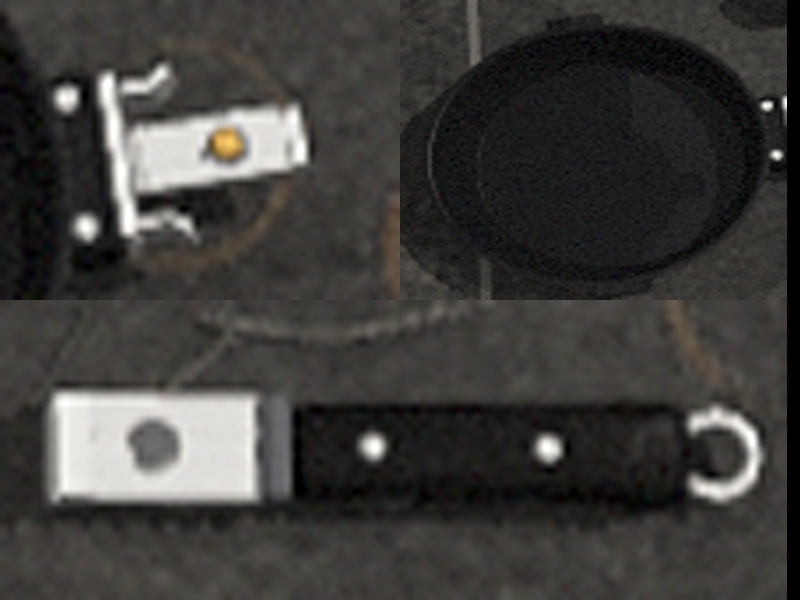

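```bash
cat >h.py <<'E'
import numpy as np,cv2
from station import *
def w(uv,z,n="top"):
    c=calibration(n);T=np.array(c["T"]);uv=np.atleast_2d(uv).astype(float)
    d=np.c_[(uv[:,0]-c["cx"])/c["fx"],-(uv[:,1]-c["cy"])/c["fy"],-np.ones(len(uv))]@T[:3,:3].T
    return T[:3,3]+d*((z-T[2,3])/d[:,2])[:,None]
def px(p,n="top"):
    c=calibration(n);T=np.array(c["T"]);q=(np.atleast_2d(p)-T[:3,3])@T[:3,:3]
    return np.c_[c["cx"]-c["fx"]*q[:,0]/q[:,2],c["cy"]+c["fy"]*q[:,1]/q[:,2]]
E
python3 - <<'E'
from h import *
np.set_printoptions(precision=4,suppress=True)
A=lambda x,y:(250+x/7.143-.43,215+y/7.143-.43)
B=lambda x,y:(367+x/7.495-.43,265+y/7.5-.43)
C=lambda x,y:(155+x/3.518-.36,190+y/2.727-.32)
ang=lambda p,q:np.arctan2(*(q-p)[[1,0]])
m=w([C(30,153),C(368,150),C(200,27),C(200,280)],.052);cen=np.array([(m[2]+m[3])[0]/2,(m[0]+m[1])[1]/2]);print("rim",m[:,:2],cen)
p=w([A(112,75),A(133,237)],.051);print("collar",p.mean(0),"len",np.linalg.norm(p[1]-p[0]),"axis",ang(*p)+np.pi/2,ang(*p)-np.pi/2)
print("centre->collar",ang(cen,p.mean(0)[:2]),np.linalg.norm(p.mean(0)[:2]-cen))
r=w([A(66,98),A(87,227)],.05);print("bossrivets",ang(*r)-np.pi/2, r.mean(0))
t=w([A(133,159),A(302,133)],.041);print("tongue",t,ang(*t),np.linalg.norm(t[1]-t[0]))
print("button",w(A(227,142),.0467))
h=w([B(372,446),B(548,448)],.024);print("rivets",h,ang(*h))
print("hole",w(B(154,445),.019),"mouth",w(B(50,447),.018),"gripend",w(B(685,450),.024))
e=w([B(300,405),B(680,403),B(300,505),B(680,508)],.020);print("edges",ang(e[0],e[1]),ang(e[2],e[3]),e[:,:2])
E
```

```text
rim [[0.5588 0.2747]
 [0.5428 0.0705]
 [0.6515 0.1671]
 [0.4502 0.1769]] [0.5508 0.1726]
collar [0.5597 0.0535 0.051 ] len 0.050129093248407156 axis -1.5136711752854235 -4.655263828875217
centre->collar -1.4966772370341561 0.11945891041446423
bossrivets -4.621384334939332 [0.5591 0.0674 0.05  ]
tongue [[ 0.5606  0.0513  0.041 ]
 [ 0.564  -0.0002  0.041 ]] -1.5042408791589705 0.051585009496134385
button [[0.562  0.0222 0.0467]]
rivets [[ 0.3477 -0.2468  0.024 ]
 [ 0.3427 -0.2962  0.024 ]] -1.6713982776701768
hole [[ 0.3537 -0.186   0.019 ]] mouth [[ 0.3558 -0.1566  0.018 ]] gripend [[ 0.3387 -0.3347  0.024 ]]
edges -1.6549505305489063 -1.667899886445018 [[ 0.3611 -0.2284]
 [ 0.3521 -0.336 ]
 [ 0.3333 -0.2251]
 [ 0.3229 -0.332 ]]
```

```bash
cat >>h.py <<'E'
def cur():
    s=read_state();x,y,z,q=s["tcp_rot"];a=np.arctan2(y,x) # tool-down: turn by pi about (x,y)
    return np.array([*s["tcp_pos"],2*a-2*np.pi/2*1.0+np.pi/2+0]),s
def plan(wps):
    """wps: (x,y,z,angle of tool y, rows); prints rows"""
    p,_=cur();out=[]
    for *t,n in wps:
        t=np.array(t);d=(t-p)/n
        for i in range(n):
            a=p[3];ty=np.array([np.cos(a),np.sin(a)]);tx=np.array([-ty[1],ty[0]])
            out.append([round(float(100*d[:2]@tx),2),round(float(100*d[:2]@ty),2),round(float(-100*d[2]),2),round(float(-np.degrees(d[3])),2)]);p=p+d
    for i in range(0,len(out),12):print(out[i:i+12])
E
python3 - <<'E'
from h import *
from scipy.spatial.transform import Rotation as R
p,s=cur();M=R.from_quat(s["tcp_rot"]).as_matrix();print(p,np.arctan2(M[1,1],M[0,1]),M.round(3))
plan([(.34,.36,.2,1.0,8),(.45,.05,.18,.4,8),(.348,-.2445,.15,-.094,8)])
E
```

```text
[0.13650805 0.55833183 0.23074787 1.3309987 ] 1.3309987887159043 [[-0.971  0.238 -0.   ]
 [ 0.238  0.971 -0.001]
 [ 0.    -0.001 -1.   ]]
[[-3.06, -1.8, 0.38, 2.37], [-3.13, -1.68, 0.38, 2.37], [-3.2, -1.55, 0.38, 2.37], [-3.26, -1.41, 0.38, 2.37], [-3.32, -1.28, 0.38, 2.37], [-3.36, -1.14, 0.38, 2.37], [-3.41, -1.0, 0.38, 2.37], [-3.45, -0.86, 0.38, 2.37], [-3.25, -2.52, 0.25, 4.3], [-3.43, -2.27, 0.25, 4.3], [-3.59, -2.0, 0.25, 4.3], [-3.73, -1.73, 0.25, 4.3]]
[[-3.85, -1.44, 0.25, 4.3], [-3.95, -1.15, 0.25, 4.3], [-4.02, -0.85, 0.25, 4.3], [-4.07, -0.55, 0.25, 4.3], [-2.89, -2.61, 0.37, 3.54], [-3.05, -2.42, 0.37, 3.54], [-3.19, -2.23, 0.37, 3.54], [-3.32, -2.03, 0.37, 3.54], [-3.44, -1.82, 0.37, 3.54], [-3.55, -1.61, 0.37, 3.54], [-3.64, -1.38, 0.37, 3.54], [-3.72, -1.16, 0.37, 3.54]]
```

>>> servo_tool:
  steps:
    - [[-3.1,-1.8,0.4,2.4],[-3.1,-1.7,0.4,2.4],[-3.2,-1.6,0.4,2.4],[-3.3,-1.4,0.4,2.4],[-3.3,-1.3,0.4,2.4],[-3.4,-1.1,0.4,2.4],[-3.4,-1.0,0.4,2.4],[-3.4,-0.9,0.4,2.4],[-3.3,-2.5,0.2,4.3],[-3.4,-2.3,0.2,4.3],[-3.6,-2.0,0.2,4.3],[-3.7,-1.7,0.2,4.3]]
  gripper: 8.5
  squeeze: 40

```text
time_s: 1.3
tcp_pos: [0.3941, 0.2023, 0.1911]
tcp_rot: [0.425, 0.905, -0.0, -0.0]
force: [0.7, 0.5, -1.2]
width: 0.0851
grasp_force: 0.0
```

>>> servo_tool:
  steps:
    - [[-3.8,-1.4,0.2,4.3],[-4.0,-1.2,0.2,4.3],[-4.0,-0.8,0.2,4.3],[-4.1,-0.6,0.2,4.3],[-2.9,-2.6,0.4,3.5],[-3.0,-2.4,0.4,3.5],[-3.2,-2.2,0.4,3.5],[-3.3,-2.0,0.4,3.5],[-3.4,-1.8,0.4,3.5],[-3.6,-1.6,0.4,3.5],[-3.6,-1.4,0.4,3.5],[-3.7,-1.2,0.4,3.5]]

```text
time_s: 2.5
tcp_pos: [0.3451, -0.2455, 0.1511]
tcp_rot: [0.74, 0.672, -0.0, 0.0]
force: [1.1, -0.7, 0.2]
width: 0.0849
grasp_force: 0.0
```

```bash
python3 - <<'E'
from h import *
print(cur()[0],cur()[1]["time_s"]);plan([(.348,-.2445,.05,-.094,6),(.348,-.2445,.004,-.094,4)])
E
```

```text
[ 0.34506325 -0.24553297  0.15111467 -0.09589416] 2.5
[[0.02, 0.05, 1.69, -0.02], [0.02, 0.05, 1.69, -0.02], [0.02, 0.05, 1.69, -0.02], [0.02, 0.05, 1.69, -0.02], [0.02, 0.05, 1.69, -0.02], [0.02, 0.05, 1.69, -0.02], [-0.0, 0.0, 1.15, 0.0], [-0.0, 0.0, 1.15, 0.0], [-0.0, 0.0, 1.15, 0.0], [-0.0, 0.0, 1.15, 0.0]]
```

>>> servo_tool:
  steps:
    - [[0,0.05,1.7,0],[0,0.05,1.7,0],[0,0.05,1.7,0],[0,0.05,1.7,0],[0,0.05,1.7,0],[0.1,0.05,1.7,0],[0,0,1.1,0],[0,0,1.1,0],[0,0,1.1,0],[0,0,1.1,0],[0,0,0,0],[0,0,0,0]]

```text
time_s: 3.7
tcp_pos: [0.3491, -0.2435, 0.0054]
tcp_rot: [0.739, 0.673, -0.0, -0.0]
force: [0.0, 0.3, 0.2]
width: 0.085
grasp_force: 0.0
```

>>> servo_tool:
  steps:
    - [[0,0,0,0],[0,0,0,0],[0,0,0,0],[0,0,0,0],[0,0,0,0],[0,0,0,0],[0,0,0,0],[0,0,0,0],[0,0,0,0],[0,0,0,0],[0,0,0,0],[0,0,0,0]]
  gripper: 1.5

```text
time_s: 4.9
tcp_pos: [0.3491, -0.2435, 0.0053]
tcp_rot: [0.739, 0.673, -0.0, 0.0]
force: [-0.3, 0.3, 0.2]
width: 0.0148
grasp_force: 0.0
```

```bash
python3 - <<'E'
from h import *
a=cv2.resize(get_image("top")[250:330,350:480],(780,300));b=cv2.resize(get_image("side")[260:370,280:420],(780,300))
cv2.imwrite("pics/g1.png",np.vstack([a,b])[:,:,::-1])
print(px([[.349,-.2435,.005],[.349,-.2435,.024]]),px([[.349,-.2435,.005],[.349,-.2435,.024]],"side"))
E
```

```text
[[413.25130096 324.04599605]
 [414.60422923 323.5621779 ]] [[323.82112032 328.24425763]
 [323.90071088 324.08593239]]
```

View pics/g1.png

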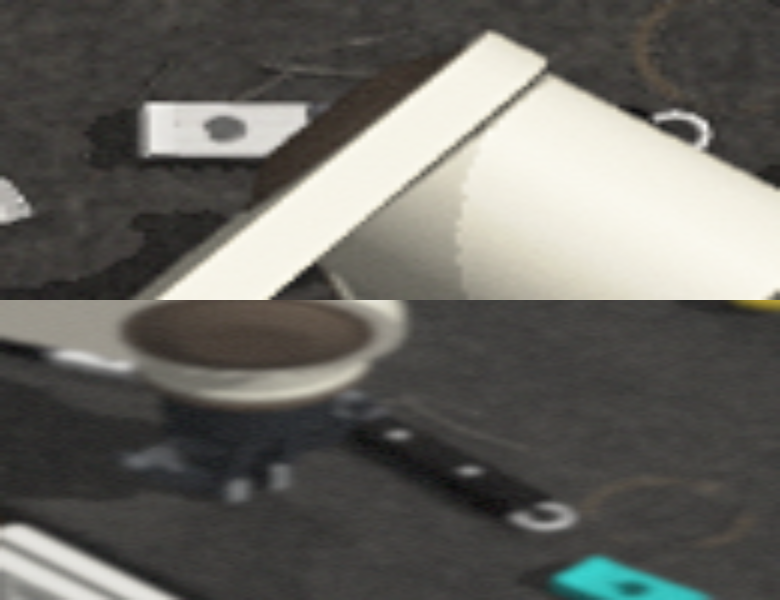

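The top crop shows the handle untouched at about (413,272), and the side crop shows the fingers beside it. I forgot the 300 px row offset of the composite, so I recompute the handle.

```bash
python3 - <<'E'
from h import *
np.set_printoptions(precision=4,suppress=True)
B=lambda x,y:(367+x/7.495-.43,265+(y-300)/7.5-.43)
ang=lambda p,q:np.arctan2(*(q-p)[[1,0]])
h=w([B(372,446),B(548,448)],.024);print("rivets",h,ang(*h))
print("hole",w(B(154,445),.019),"mouth",w(B(50,447),.018),"gripend",w(B(685,450),.024))
e=w([B(300,405),B(680,403),B(300,505),B(680,508)],.022);print("edges",ang(e[0],e[1]),ang(e[2],e[3]),e[:,:2])
m=w(B(154,445),.019)[0];a=ang(*h);print(m[:2]+.059*np.array([np.cos(a),np.sin(a)]))
E
```

```text
rivets [[ 0.4323 -0.2571  0.024 ]
 [ 0.4272 -0.3073  0.024 ]] -1.6717643185655602
hole [[ 0.4387 -0.1955  0.019 ]] mouth [[ 0.4409 -0.1657  0.018 ]] gripend [[ 0.4231 -0.3463  0.024 ]]
edges -1.6550819839847082 -1.6682150778651814 [[ 0.4461 -0.2383]
 [ 0.4369 -0.3472]
 [ 0.4175 -0.2348]
 [ 0.4069 -0.3431]]
[ 0.4328 -0.2542]
```

>>> servo_tool:
  steps:
    - [[0,0,-2,0],[0,0,-2,0],[0,0,-2,0],[0,0,0,0],[0,0,0,0],[0,0,0,0],[0,0,0,0],[0,0,0,0],[0,0,0,0]]
  gripper: 8.5

```text
time_s: 5.9
tcp_pos: [0.349, -0.2434, 0.065]
tcp_rot: [0.739, 0.673, -0.0, -0.0]
force: [-0.3, -0.1, 0.9]
width: 0.0846
grasp_force: 0.0
```

>>> servo_tool:
  steps:
    - [[-0.1,2,0,0],[-0.1,2,0,0],[-0.1,2,0,0],[0,2,0,0.1],[0,0.4,1,0],[0,0,1,0],[0,0,1,0],[0,0,1,0],[0,0,1,0],[0,0,1,0],[0,0,0,0],[0,0,0,0]]

```text
time_s: 7.1
tcp_pos: [0.4324, -0.2543, 0.0053]
tcp_rot: [0.74, 0.673, -0.0, -0.0]
force: [0.5, -0.1, -0.0]
width: 0.0849
grasp_force: 0.0
```

>>> servo_tool:
  steps:
    - [[0,0,0,0],[0,0,0,0],[0,0,0,0],[0,0,0,0],[0,0,0,0],[0,0,0,0],[0,0,0,0],[0,0,0,0],[0,0,0,0],[0,0,0,0],[0,0,0,0],[0,0,0,0]]
  gripper: 1.5

```text
time_s: 8.3
tcp_pos: [0.4327, -0.2544, 0.0057]
tcp_rot: [0.74, 0.673, 0.0, 0.0]
force: [0.1, 0.7, 6.2]
width: 0.0275
grasp_force: 40.4
```

```bash
python3 - <<'E'
from h import *
print(cur()[0],cur()[1]["grasp_force"],cur()[1]["width"])
b=get_image("side")[210:360,280:480];cv2.imwrite("pics/g2.png",cv2.resize(b,(800,600))[:,:,::-1])
E
```

```text
[ 0.43265019 -0.25442883  0.00568505 -0.09489378] 40.379369258880615 0.027462884977730584
```

View pics/g2.png

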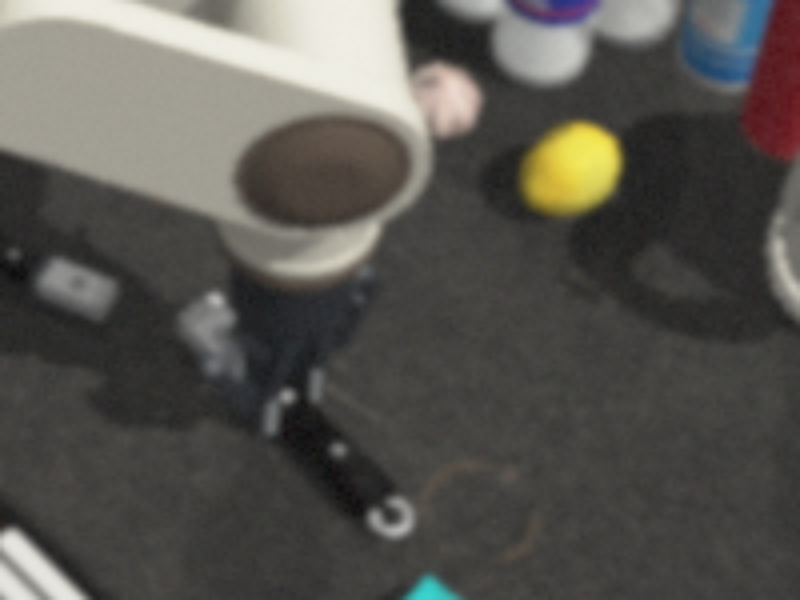

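The side crop shows the fingers on either side of the black grip, just ahead of its second rivet. The width is 27.5 mm, so the grasp is good.

```bash
python3 - <<'E'
from h import *
plan([(.433,-.254,.080,-.095,4),(.5715,-.1131,.07,.0708,8)])
E
```

```text
[[0.01, 0.01, -1.86, 0.0], [0.01, 0.01, -1.86, 0.0], [0.01, 0.01, -1.86, 0.0], [0.01, 0.01, -1.86, 0.0], [1.92, 1.56, 0.12, -1.19], [1.88, 1.6, 0.12, -1.19], [1.85, 1.63, 0.12, -1.19], [1.82, 1.67, 0.12, -1.19], [1.78, 1.71, 0.12, -1.19], [1.75, 1.75, 0.12, -1.19], [1.71, 1.78, 0.12, -1.19], [1.67, 1.82, 0.12, -1.19]]
```

>>> servo_tool:
  steps:
    - [[0,0,-1.8,0],[0,0,-1.9,0],[0,0,-1.9,0],[0,0,-1.9,0],[1.9,1.6,0.1,-1.2],[1.9,1.6,0.1,-1.2],[1.9,1.6,0.1,-1.2],[1.8,1.7,0.1,-1.2],[1.8,1.7,0.1,-1.2],[1.7,1.7,0.1,-1.2],[1.7,1.8,0.1,-1.2],[1.7,1.8,0.1,-1.2]]
  squeeze: 60

```text
time_s: 9.55
tcp_pos: [0.5711, -0.1123, 0.072]
tcp_rot: [0.681, 0.733, -0.0, -0.0]
force: [0.0, -0.8, -1.4]
width: 0.0266
grasp_force: 60.4
```

```bash
python3 - <<'E'
from h import *
print(cur()[0]);plan([(.5715,-.1131,.0302,.0708,6)])
E
```

```text
[ 0.57114084 -0.11229271  0.07197238  0.07349023]
[[-0.01, 0.0, 0.7, 0.03], [-0.01, 0.0, 0.7, 0.03], [-0.01, 0.0, 0.7, 0.03], [-0.01, 0.01, 0.7, 0.03], [-0.01, 0.01, 0.7, 0.03], [-0.01, 0.01, 0.7, 0.03]]
```

>>> servo_tool:
  steps:
    - [[0,0,0.7,0],[0,0,0.7,0],[0,0,0.7,0],[0,0,0.7,0.1],[0,0,0.7,0],[0,0,0.65,0],[0,0,0,0],[0,0,0,0]]

```text
time_s: 10.35
tcp_pos: [0.5706, -0.1132, 0.0308]
tcp_rot: [0.682, 0.732, -0.0, -0.0]
force: [-0.1, 0.8, -2.1]
width: 0.0267
grasp_force: 60.4
```

```bash
python3 - <<'E'
from h import *
p,s=cur();print(p,s["force"],s["moment"])
a=get_image("top");b=get_image("side")
u,v=px([.5668,-.0252,.0385])[0],px([.5668,-.0252,.0385],"side")[0];print(u,v)
np.save("t1.npy",a)
A=a[210:270,245:345];x0,y0=int(v[0])-55,int(v[1])-37;print(x0,y0)
B=b[y0:y0+70,x0:x0+100]
cv2.imwrite("pics/pre.png",np.vstack([cv2.resize(A,(800,300*1),interpolation=3)*0+cv2.resize(A,(800,300),interpolation=2),cv2.resize(B,(800,300),interpolation=2)])[:,:,::-1])
E
```

```text
[ 0.57061904 -0.11324503  0.03079943  0.07067743] [-0.07842302  0.8353603  -2.06516988] [ 0.00286487  0.00963317 -0.00208314]
[303.31948352 231.16292903] [326.72932582 227.88900136]
271 190
```

View pics/pre.png

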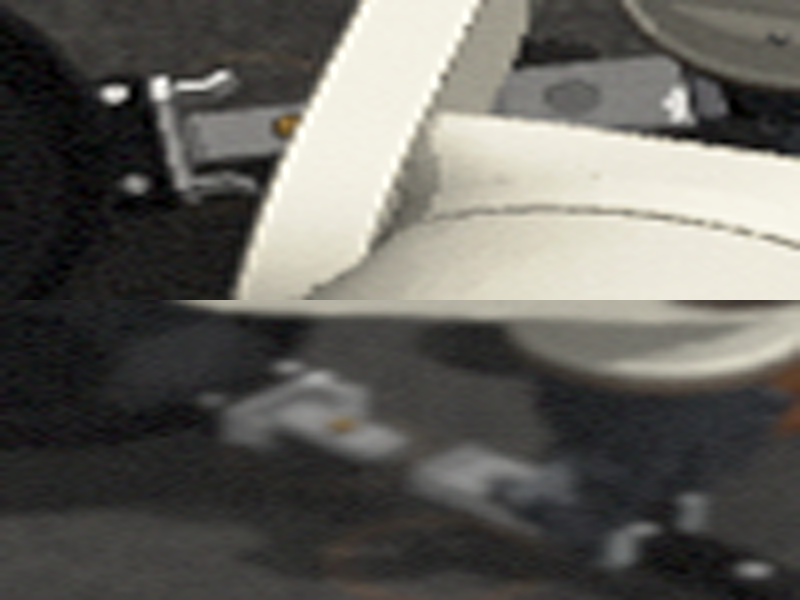

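Top view: hole at (573,97) in the crop, button at (288,125), partly hidden. Side view: the tongue end at (405,440) and the mouth at (418,480) look roughly in line. I compare the measured and predicted hole.

```bash
python3 - <<'E'
from h import *
np.set_printoptions(precision=4,suppress=True)
print("hole",w((245+573/8-.45,210+97/5-.4),.0435),"pred .5664 -.0544")
a=-1.5
P=lambda d,z:[.5597+d*np.cos(a),.0525+d*np.sin(a),z]
# side checks: tongue end top corners, sleeve top at hole
S=lambda x,y:(271+x/8-.45,190+(y-300)*70/300-.4)
print("button side",w(S(343,424),.0467,"side"),"pred",P(.03,.0467))
print("tongue end top edges mid side",w(S(385,445),.041,"side"),P(.053,.041))
print("collar top corners",w([S(312,375),S(226,432)],.051,"side"))
print("pred px: mouth top edges/hole in side crop:")
for q in ([.5706-.0707*.088-.0147,-.1132+.088-.001,.0435],[.5706-.0707*.088+.0147,-.1132+.088+.001,.0435],[.5706-.0707*.088-.0147,-.1132+.087,.029],P(.053,.041)):
    u=px(q,"side")[0];print(((u[0]-271+.45)*8,300+(u[1]-190+.4)*300/70))
E
```

```text
hole [[ 0.568  -0.0533  0.0435]] pred .5664 -.0544
button side [[0.5587 0.021  0.0467]] pred [np.float64(0.5618221160500311), np.float64(0.022575150401878366), 0.0467]
tongue end top edges mid side [[0.5603 0.0009 0.041 ]] [np.float64(0.5634490716883882), np.float64(-0.0003672342900148881), 0.041]
collar top corners [[0.5783 0.0585 0.051 ]
 [0.521  0.0408 0.051 ]]
pred px: mouth top edges/hole in side crop:
(np.float64(416.0839915239832), np.float64(473.0798235674664))
(np.float64(472.93030944816894), np.float64(448.70296853877824))
(np.float64(415.72158465821724), np.float64(487.86830707048796))
(np.float64(394.0801214551699), np.float64(443.65054422233584))
```

>>> servo_tool:
  steps:
    - [[0.5,-0.05,0.05,0],[0.5,0,0,0],[0.5,0,0,0],[0.5,0,0,0],[0.3,0,0,0],[0.3,0,0,0],[0.3,0,0,0],[0.3,0,0,0],[0,0,0,0]]

```text
time_s: 11.35
tcp_pos: [0.5679, -0.0809, 0.0303]
tcp_rot: [0.682, 0.732, -0.0, -0.0]
force: [0.7, -0.3, -1.8]
width: 0.0267
grasp_force: 60.4
```

```bash
python3 - <<'E'
from h import *
p,s=cur();print(p,s["force"],s["moment"])
plan([(.5660,-.0353,.0302,.0708,1)])
E
```

```text
[ 0.56786983 -0.08092349  0.03029141  0.07114763] [ 0.69592277 -0.34512298 -1.80548794] [-0.04601193  0.03222419  0.01397804]
[[4.56, 0.14, 0.01, 0.02]]
```

>>> servo_tool:
  steps:
    - [[0.3,0,0,0],[0.3,0,0,0],[0.3,0,0,0],[0.2,0,0,0],[0,0,0,0]]

```text
time_s: 11.85
tcp_pos: [0.5671, -0.07, 0.0303]
tcp_rot: [0.682, 0.732, -0.0, 0.0]
force: [-0.4, -0.3, -2.0]
width: 0.027
grasp_force: 60.3
```

>>> servo_tool:
  steps:
    - [[0.2,0,0,0],[0.2,0,0,0],[0,0,0,0]]

```text
time_s: 12.15
tcp_pos: [0.5669, -0.0661, 0.0304]
tcp_rot: [0.682, 0.732, -0.0, 0.0]
force: [-0.6, -0.1, -0.6]
width: 0.0268
grasp_force: 60.5
```

>>> servo_tool:
  steps:
    - [[0.2,0,0,0],[0.2,0,0,0],[0,0,0,0]]

```text
time_s: 12.45
tcp_pos: [0.5666, -0.0621, 0.0304]
tcp_rot: [0.682, 0.732, 0.0, 0.0]
force: [-0.0, -0.4, -0.5]
width: 0.0266
grasp_force: 60.5
```

>>> servo_tool:
  steps:
    - [[0.2,0,0,0],[0.2,0,0,0],[0,0,0,0]]

```text
time_s: 12.75
tcp_pos: [0.5663, -0.058, 0.0304]
tcp_rot: [0.682, 0.732, 0.0, -0.0]
force: [0.1, -0.3, 1.3]
width: 0.0268
grasp_force: 60.6
```

>>> servo_tool:
  steps:
    - [[0.2,0,0,0],[0.2,0,0,0],[0,0,0,0]]

```text
time_s: 13.05
tcp_pos: [0.566, -0.0539, 0.0303]
tcp_rot: [0.682, 0.732, 0.0, -0.0]
force: [-0.4, -0.1, 0.4]
width: 0.0266
grasp_force: 60.6
```

>>> servo_tool:
  steps:
    - [[0.2,0,0,0],[0.2,0,0,0],[0,0,0,0]]

```text
time_s: 13.35
tcp_pos: [0.5657, -0.05, 0.0303]
tcp_rot: [0.682, 0.732, 0.0, -0.0]
force: [1.0, 1.7, 0.7]
width: 0.0268
grasp_force: 60.6
```

```bash
python3 - <<'E'
from h import *
p,s=cur();print(p,s["force"],s["moment"])
a=get_image("top");b=get_image("side")
A=a[205:265,240:340];B=b[185:260,265:365]
cv2.imwrite("pics/mid.png",np.vstack([cv2.resize(A,(800,300),interpolation=2),cv2.resize(B,(800,300),interpolation=2)])[:,:,::-1])
E
```

```text
[ 0.56565748 -0.04999895  0.03026497  0.07101155] [1.03921396 1.71078395 0.65031188] [ 2.30238826e-01 -3.50549107e-03 -1.26462292e-04]
```

View pics/mid.png

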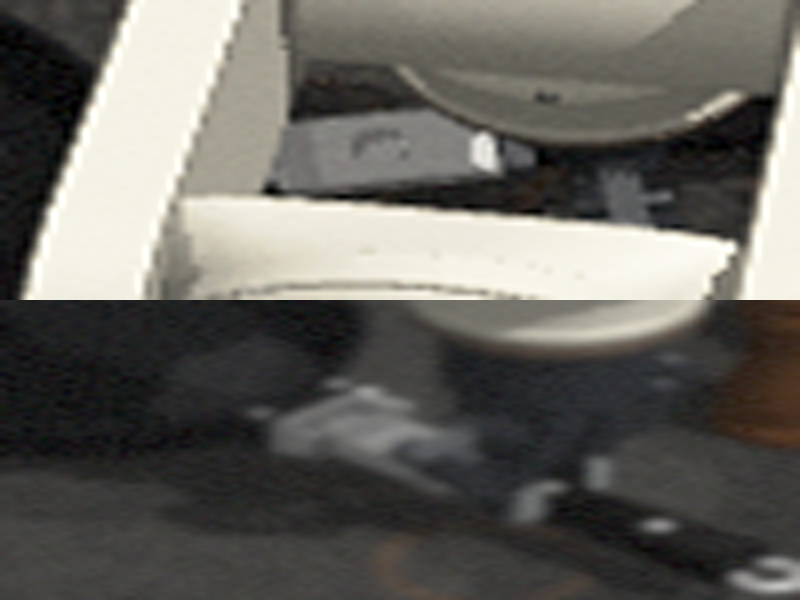

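The side crop shows the sleeve on the tongue with its mouth at about (330,440), next to the cheeks. In the top crop the hole at (380,147) is partly filled. The moment fits the button spring, so I go on.

>>> servo_tool:
  steps:
    - [[0.2,0,0,0],[0.2,0,0,0],[0,0,0,0]]

```text
time_s: 13.75
tcp_pos: [0.5654, -0.0461, 0.0303]
tcp_rot: [0.682, 0.732, -0.0, 0.0]
force: [-0.4, 0.4, 1.1]
width: 0.0268
grasp_force: 60.6
```

>>> servo_tool:
  steps:
    - [[0.2,0,0,0],[0.2,0,0,0],[0,0,0,0]]

```text
time_s: 14.05
tcp_pos: [0.5651, -0.042, 0.0303]
tcp_rot: [0.682, 0.732, 0.0, -0.0]
force: [-1.3, 1.8, 0.5]
width: 0.0265
grasp_force: 60.6
```

>>> servo_tool:
  steps:
    - [[0.15,0,0,0],[0.15,0,0,0],[0,0,0,0]]

```text
time_s: 14.35
tcp_pos: [0.5648, -0.0392, 0.0302]
tcp_rot: [0.682, 0.732, -0.0, -0.0]
force: [-0.6, -0.3, -1.6]
width: 0.0265
grasp_force: 60.3
```

>>> servo_tool:
  steps:
    - [[0.1,0,0,0],[0.1,0,0,0],[0,0,0,0]]

```text
time_s: 14.65
tcp_pos: [0.5648, -0.0373, 0.0303]
tcp_rot: [0.682, 0.732, -0.0, 0.0]
force: [-0.2, -0.3, -1.7]
width: 0.0266
grasp_force: 60.3
```

>>> servo_tool:
  steps:
    - [[0.1,0,0,0],[0.05,0,0,0],[0,0,0,0]]

```text
time_s: 14.95
tcp_pos: [0.5648, -0.0362, 0.0304]
tcp_rot: [0.682, 0.732, -0.0, 0.0]
force: [0.2, -4.0, -1.8]
width: 0.0267
grasp_force: 60.3
```

>>> servo_tool:
  steps:
    - [[0.04,0,0,0],[0,0,0,0],[0,0,0,0],[0,0,0,0]]

```text
time_s: 15.35
tcp_pos: [0.5647, -0.0361, 0.0304]
tcp_rot: [0.682, 0.732, -0.0, 0.0]
force: [0.4, -7.4, -2.7]
width: 0.0265
grasp_force: 60.3
```

>>> servo_tool:
  steps:
    - [[-0.1,0,0,0],[-0.1,0,0,0],[-0.1,0,0,0],[-0.1,0,0,0],[0,0,0,0]]

```text
time_s: 15.85
tcp_pos: [0.5649, -0.0395, 0.0303]
tcp_rot: [0.682, 0.732, -0.0, -0.0]
force: [-0.0, 0.6, -1.8]
width: 0.0268
grasp_force: 60.3
```

>>> servo_tool:
  steps:
    - [[-0.05,0,0,0],[-0.05,0,0,0],[0,0,0,0]]

```text
time_s: 16.15
tcp_pos: [0.565, -0.0401, 0.0303]
tcp_rot: [0.682, 0.732, 0.0, -0.0]
force: [0.3, 5.6, -1.7]
width: 0.0268
grasp_force: 60.3
```

Caught. I pull slightly harder and hold.

>>> servo_tool:
  steps:
    - [[-0.05,0,0,0],[0,0,0,0],[0,0,0,0],[0,0,0,0]]

```text
time_s: 16.55
tcp_pos: [0.5649, -0.0403, 0.0302]
tcp_rot: [0.682, 0.732, 0.0, -0.0]
force: [-0.6, 8.5, -2.3]
width: 0.0264
grasp_force: 60.3
```

>>> servo_tool:
  steps:
    - [[0.1,0,0,0],[0.1,0,0,0],[0.1,0,0,0],[0,0,0,0],[0,0,0,0]]

```text
time_s: 17.05
tcp_pos: [0.5648, -0.038, 0.0303]
tcp_rot: [0.682, 0.732, -0.0, 0.0]
force: [0.8, 0.1, -2.8]
width: 0.0271
grasp_force: 60.3
```

>>> servo_tool:
  steps:
    - [[0,0,0,0],[0,0,0,0],[0,0,0,0],[0,0,0,0],[0,0,0,0],[0,0,0,0],[0,0,0,0],[0,0,0,0],[0,0,0,0],[0,0,0,0]]
  gripper: 7

```text
time_s: 18.05
tcp_pos: [0.5648, -0.038, 0.0303]
tcp_rot: [0.682, 0.732, -0.0, 0.0]
force: [-0.7, -0.8, -0.5]
width: 0.0703
grasp_force: 0.0
```

>>> servo_tool:
  steps:
    - [[0,0,-1,0],[0,0,-2,0],[0,0,-2,0],[0,0,-2,0],[-2,0,-2,0],[-3,-2,-2,0],[-3,-3,-1,0],[-3,-3,0,0],[-3,-3,0,0],[-3,-3,0,0],[0,0,0,0],[0,0,0,0]]

```text
time_s: 19.25
tcp_pos: [0.437, -0.218, 0.1511]
tcp_rot: [0.682, 0.731, 0.0, 0.001]
force: [0.8, 0.2, -0.5]
width: 0.0703
grasp_force: 0.0
```

```bash
python3 - <<'E'
from h import *
p,s=cur();print(p,s["force"],s["time_s"])
a=get_image("top");b=get_image("side")
A=a[195:275,150:350];B=b[160:280,230:430]
cv2.imwrite("pics/end.png",np.vstack([cv2.resize(A,(750,300),interpolation=2),cv2.resize(B,(750,300),interpolation=2)])[:,:,::-1])
E
```

```text
[ 0.43699692 -0.21801799  0.15114812  0.06879747] [ 0.79299897  0.19022355 -0.46220231] 19.25
```

View pics/end.png

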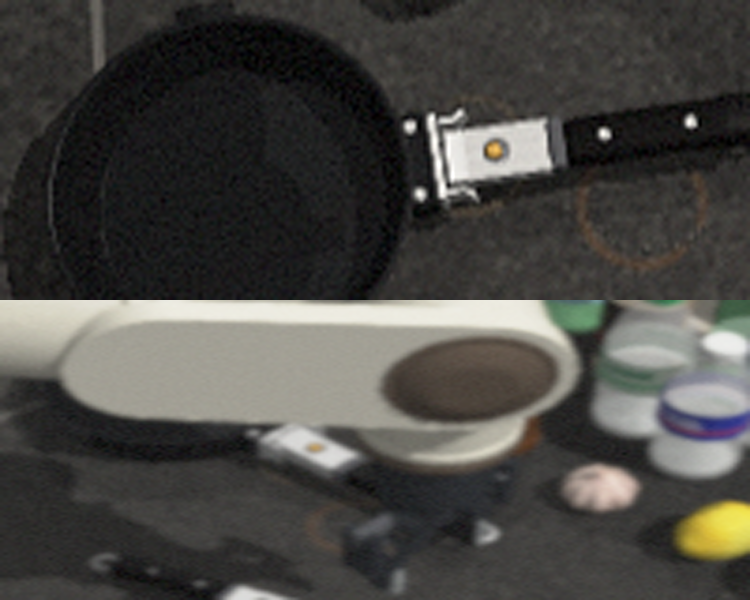

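The handle is fitted, with its mouth between the cheeks. The brass button stands in the hole at (495,150) in the crop, and the arm is clear.

```bash
python3 -c "
from station import *
print(sign_off())"
```

```text
the job is handed in; nothing more can be done
None
```

The handle is on the skillet, fully home with the button up through the hole; I tugged it back with about 8.5 N, the button held, and I let go and handed the job in at about 19 s.

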